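# Blank off the open air outlet, then turn the air on

### The arm

A 6-joint arm with a two-finger parallel gripper is mounted at the origin on the work surface. World frame = base frame: x ahead of the robot, y to its left, z up, the work surface at z = 0. Lengths are in m, angles in rad, forces in N, time in s.
With the tool pointing down it reaches from about 0.3 to 0.75 m from the base axis. Payload 8.5 kg.
Tool frame: the origin (TCP) lies at the very end of the fingers, on their centre line; the grasp point (between the pads) lies 19 mm behind it; z points along the fingers, y is the line along which they close (so a half turn about z gives the same grasp; the last joint's range is limited). The gripper opens to 88 mm and grips with 3 to 60 N. Pads are 18 mm wide; open, the fingers measure 123 mm over their backs; the gripper's body (75 mm by 187 mm) begins 45 mm behind the grasp point.
Start: joints at [-1.39, 0.381, 1.297, -0, 1.464, -0.215], TCP at [0.212, -0.507, 0.202] pointing down, gripper open.
Joint ranges: [-3.11, 3.11], [-0.89, 2.33], [0.22, 2.48], [-1.42, 4.56], [0.17, 2.85], [-2.88, 2.88]. Speed limits (rad/s): [2.39, 2.39, 3.14, 3.14, 3.14, 3.14].

### API

Orientations are given as a unit quaternion [x, y, z, w].
In Python, from bench import arm gives the robot as it stands. The module is installed in compiled form; this text tells all that it offers.
- The arm moves only by the shell command python3 -m jog 'ROWS' [OPENING] [FORCE]. ROWS is JSON, a list that holds one entry, the list of rows, each a list of 6 numbers: the shift along the tool's x, y, z in mm, then the turn, a rotation vector about the tool's x, y, z in degrees. In form: [[[dx, dy, dz, wx, wy, wz], ...]]. A call has 1 to 10 rows; each row is the pose to reach, as a shift and turn from the pose commanded when the call began, along the tool's axes at that moment; what a row does not reach only later rows make up. A row lasts 1/10 s, in which the tool goes at most 50 mm and 8.59 degrees, less where a joint would pass 70% of its speed; a pose out of reach is approached as far as the arm can. A call with a gripper value outside its range is refused whole. OPENING is the opening, from 0 (shut) to 1 (fully open), set as the call begins (- or left out, the last holds). The fingers move at their own pace and stop on an object; FORCE is the grip in N (left out, the last holds). Time passes only in rows, so rows that repeat a pose let the fingers close. It gives the time, the measured TCP pose, the force, the opening and the grip force at its end, in the units of the state.
- arm.sense(): the state, without advancing time (a new reading comes with each control period).
- arm.grab_frame(name): name is "side" or "top" or "wrist"; returns the picture (400x640x3 uint8, blue, green, red); there is no depth.
- arm.camera_params(name): a dict with "K" (3x3 intrinsics, pixels), "k1" (the pictures are not rectified: a ray, as slopes to the right and down, at radius r is drawn at 1 + k1 r^2 times it, then the intrinsics apply), "rvec" (rotation vector, rad) and "tvec" (3), from world to camera coordinates, as OpenCV has them. Camera axes: x right, y down, z forward; pixel columns grow to the right and rows downward; lengths in m; the calibration is good to about 2 mm. A picture is of the moment at which its call begins: read the wrist's pose just before it. camera_params takes no time and is no camera call; for the wrist camera it gives the pose at the moment of the call.
- arm.job_done(): hands the job in; it is judged then, once.
The state is a dict: "time_s": time; "joint_pos": joint angles; "dq": joint speeds; "tau": joint torques, N m; "tcp_pos": TCP position; "tcp_rot": TCP orientation; "ft_force": force on the tool from outside, world axes, zero at the start; "ft_torque": the same for the moment, N m; "opening": finger opening in m; "gripper_force": force on a finger pad.
Only numpy, scipy, OpenCV 4.12 (cv2) and the standard library are available. Lean on these libraries where they do the work, as an engineer would, in place of code of your own. Each camera call takes 0.05 s, during which the arm holds its last target. There are 200 camera calls.

### The job

One outlet of the airbrush manifold stands open: take the blue-headed blanking plug out of the wooden rack and push it slowly into that outlet, without ramming it, until it is fully home and has locked. Give the locked plug a firm but not rough tug upwards to check that it holds, and let go of it. Only then turn the air on by swinging the red valve lever its full quarter turn, from across the pipe to in line with it; leave everything else as it stands.

Things in the scene. Friction and masses are not known exactly. Their poses are not given: they have to be found in the camera images.
- plug: the blanking plug, 70 mm long, 30 to 60 g: a blue ribbed round head 25 mm wide (36 to 70 mm above the origin) over a grey stem 16 mm wide with a tapered nose and a locking groove. Origin: the nose tip; z points up its axis to the head. The flat shoulder under the head is at z = 36 mm. It starts upright in a hole of the rack, 26 mm deep; lift it straight up by the head
- plug_head (a point): grip point on the plug's axis, 60 mm above its nose, 24 mm above its shoulder. Once locked the plug can still rise 2 mm, then four catches (catch0 to catch3, sharing the load about equally) hold it. A tug of about 10 N is right, over about 30 N is rough. Let go, it sinks back or stays within those 2 mm
- rack: wooden block, fixed, 170 mm (its x) by 55 mm (its y) by 40 mm tall, with three upright holes in a row along x, 52 mm apart, the middle one at the centre. Which fitting stands in which hole varies. Origin: centre of its underside
- outlet: the open outlet: upright brass push-fit fitting with a knurled steel sleeve, 34 mm wide. Origin: on its axis at the manifold's top face; z up. Its mouth faces up and stands anywhere from 40 to 48 mm above this origin (fittings are screwed in unevenly), so find the depth by feel. The mouth is a 20 mm funnel to a 17.4 mm bore. The plug is home when its shoulder stops hard on the mouth, nose 36 mm down
- collar (a joint): the knurled sleeve of the open outlet, in m: 0 when up. From 19 to 11 mm before home the plug's nose spreads the spring catches and the sleeve dips about 2.6 mm; this takes some 10 N at a slow push (15 mm/s or less; more if faster). Then it slides easily, and 2 mm before home the catches snap into the groove and the sleeve springs back to 0. Pressing the sleeve would release the plug
- manifold: aluminium bar, fixed, 230 mm long (its y), 40 mm wide (its x), top face at 56 mm, feet 75 mm wide. Four outlets stand on it along y at -82.5, -27.5, 27.5 and 82.5 mm: the open one and ones with a red plug, a small round gauge and a bronze silencer, in an order that varies; they rise up to 92 mm above the top face. Origin: on the bench under the bar's centre
- valve_axis (a point): point on the upright axis of the supply valve at the bar's -y end, 160 mm from the bar's centre (x = 0, y = -160 mm in the manifold's frame), 76 mm above the bench. The valve body is 36 mm wide, its top at 56 mm; the supply pipe (top at 47 mm) runs on along -y and turns down 66 mm beyond the axis
- valve (a joint): the valve lever, in rad: 0 is shut (lever across the pipe, pointing to the manifold's -x), 1.57 is open (in line with the pipe, pointing to -y). It turns counterclockwise seen from above, stays where it is left, and starts between 0 and 0.12. It needs about 4 N at the grip point
- lever_grip (a point): middle of the lever's red sleeve, 55 mm from the valve's axis, 76 mm above the bench. The sleeve is a flat bar 58 mm long (11 to 69 mm from the axis), 21 mm wide, 9 mm thick; shut fingers beside it, pointing down, can push it round
- tail: brass hose-tail fitting, hexagon 27 mm across with a thin ribbed spout on top, 64 mm tall, standing in another rack hole; not to be moved. Origin: lower end of its stem
- nipple: steel threaded nipple, hexagon 27 mm across with a short stub on top, 56 mm tall, standing in another rack hole; not to be moved. Origin: lower end of its stem
- paint_yellow: yellow paint bottle, 52 mm wide, 150 mm tall, upright; leave alone. Origin: centre of its underside
- paint_red: red paint bottle, same size; leave alone. Origin: centre of its underside
- paint_green: green paint bottle with a black cap, same size; leave alone. Origin: centre of its underside
- tape: roll of masking tape lying flat, 100 mm wide, 25 mm tall; leave alone. Origin: centre of its underside
- brushes: white pot, 80 mm wide, 90 mm tall, with brushes that stand up to about 190 mm; leave alone. Origin: centre of its underside
- cleaner: glass jar with a black lid, 68 mm wide, 85 mm tall; leave alone. Origin: centre of its underside

How it is judged:
On the way, in this order (a step that is already met when the one before it is completed fails the run):
1. the plug is pushed in fully, past the catches, so that they have snapped into its groove and are unloaded (z of plug in the frame of outlet below 0.0155 m and horizontal distance between plug and outlet below 0.004 m and angle between plug's own z axis and vertical below 0.08 rad and value of joint collar below 0.0008 m and contact force between plug and catch0 below 1 N and contact force between plug and catch1 below 1 N and contact force between plug and catch2 below 1 N and contact force between plug and catch3 below 1 N), for 0.2 s.
2. the locked plug is tugged upwards against its catches (z of plug in the frame of outlet below 0.0155 m and horizontal distance between plug and outlet below 0.004 m and angle between plug's own z axis and vertical below 0.08 rad and value of joint collar below 0.0008 m and (contact force between plug and catch0 above 2 N or contact force between plug and catch1 above 2 N or contact force between plug and catch2 above 2 N or contact force between plug and catch3 above 2 N)), for 0.2 s.
3. the valve lever is swung open (value of joint valve above 1.4 rad), for 0.2 s.
At the end, for the whole second after the job is handed in: The plug is locked upright in the open outlet (nose less than 15.5 mm above the outlet's origin, within 4 mm of its axis, within 0.08 rad of upright, sleeve sprung back to within 0.8 mm), released and at rest, and the valve lever is open (over 1.4 rad) (z of plug in the frame of outlet below 0.0155 m and horizontal distance between plug and outlet below 0.004 m and angle between plug's own z axis and vertical below 0.08 rad and value of joint collar below 0.0008 m and value of joint valve above 1.4 rad and linear speed of plug below 0.02 m/s and contact force between the fingers and plug below 0.1 N); the robot touches nothing.
It fails at once if the plug is rammed (contact forces between plug and outlet over 60 N in all) (contact force between plug and outlet above 60 N).
It fails at once if the locked plug is wrenched (over 10 N on one catch, some 30 N in all) (z of plug in the frame of outlet below 0.0155 m and horizontal distance between plug and outlet below 0.004 m and angle between plug's own z axis and vertical below 0.08 rad and value of joint collar below 0.0008 m and (contact force between plug and catch0 above 10 N or contact force between plug and catch1 above 10 N or contact force between plug and catch2 above 10 N or contact force between plug and catch3 above 10 N)).
It fails at once if the valve is turned on before the plug is locked in the outlet (value of joint valve above 0.35 rad and not (z of plug in the frame of outlet below 0.0155 m and horizontal distance between plug and outlet below 0.004 m and angle between plug's own z axis and vertical below 0.08 rad and value of joint collar below 0.0008 m)).
It fails at once if a fitting in the rack or something else on the bench is moved by over 25 mm or tipped (distance of any of tail, nipple, paint_yellow, paint_red, paint_green, tape, brushes, cleaner from where it was at the start of the episode above 0.025 m or angle between any of tail, nipple, paint_yellow, paint_red, paint_green, tape, brushes, cleaner's own z axis and vertical above 0.4 rad).
It also fails if it takes over 56 s, if anything falls off the work surface, if the arm or the gripper's body presses on something with over 40 N, if the wrist force passes 120 N, or if a joint passes its speed limit or range.

## Working session

There is one attempt and no reset: what is moved stays moved. The work goes in short steps, Python scripts to look and compute and a shell command to move; the robot and the scene stay as the last step left them, time stands still between calls to the robot, and variables do not carry over. Pictures are saved under pics/ and viewed, at most 13 in all, crops included, and the job is handed in when it is done.

```bash
mkdir -p pics
cat > h.py <<'E'
import numpy as np, cv2
from bench import arm
from scipy.spatial.transform import Rotation as R
def cam(n):
    p=arm.camera_params(n); return np.array(p["K"],float),float(p["k1"]),cv2.Rodrigues(np.array(p["rvec"],float))[0],np.array(p["tvec"],float).ravel()
def ray(c,uv):
    K,k1,Rm,t=c
    d=cv2.undistortPoints(np.array([[uv]],float),K,np.array([k1,0,0,0,0]))[0,0]
    return -Rm.T@t, Rm.T@np.array([d[0],d[1],1])
def onz(c,uv,z):
    o,d=ray(c,uv); return o+d*(z-o[2])/d[2]
def proj(c,P):
    K,k1,Rm,t=c
    return cv2.projectPoints(np.array(P,float).reshape(-1,3),cv2.Rodrigues(Rm)[0],t,K,np.array([k1,0,0,0,0]))[0].reshape(-1,2)
def tri(obs):
    A=np.zeros((3,3));b=np.zeros(3)
    for c,uv in obs:
        o,d=ray(c,uv); d/=np.linalg.norm(d); M=np.eye(3)-np.outer(d,d); A+=M;b+=M@o
    return np.linalg.solve(A,b)
E
python3 - <<'E'
from h import *
for n in("side","top","wrist"):
    c=cam(n); print(n,c[0][0,0],c[1],(-c[2].T@c[3]).round(3)); cv2.imwrite(f"pics/{n}0.png",arm.grab_frame(n))
s=arm.sense();print(s)
E
```

```text
side 386.89054973193254 -0.009730945633028414 [0.076 0.777 0.759]
top 431.69755679001725 0.024253036250566327 [0.413 0.04  1.227]
wrist 360.07435043606654 0.02781126565143096 [ 0.281 -0.478  0.384]
{'time_s': 0.15, 'joint_pos': array([-1.39031163e+00,  3.81077320e-01,  1.29801185e+00,  2.17582157e-06,
        1.46357375e+00, -2.15331979e-01]), 'dq': array([-7.02213266e-04, -1.00504487e-03, -1.91151905e-03,  9.47736234e-05,
       -4.32411281e-05, -1.10163362e-03]), 'tau': array([ 2.00363960e-03, -4.38087666e+01, -2.24611813e+01,  7.13171996e-02,
        3.44027567e-02, -9.07831259e-05]), 'tcp_pos': array([ 0.21199855, -0.5072487 ,  0.20168547]), 'tcp_rot': array([ 9.80479866e-01,  1.96618785e-01,  1.04049650e-05, -5.35034862e-04]), 'ft_force': array([ 0.28634136, -0.30461191, -0.03067646]), 'ft_torque': array([-0.03160064, -0.02129328,  0.02676599]), 'gripper_force': 0.0, 'opening': 0.08825264397176623}
```

View pics/top0.png

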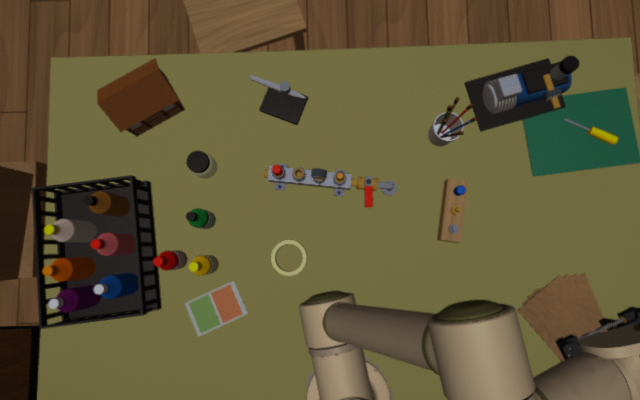

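View pics/side0.png

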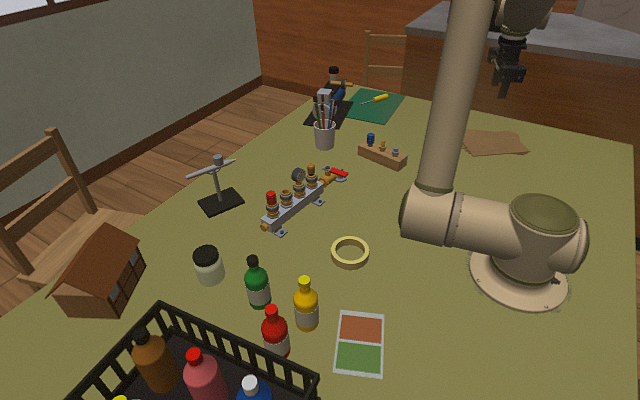

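The top view shows the blue plug head at about (460,190), in the hole of the rack farthest from the robot. The manifold runs from (265,174) to (350,182): red plug (277,171), open outlet (298,174), gauge (319,176), silencer (340,178). The valve is at (368,183), its red lever pointing towards the robot. The side view agrees.

Run:
```python
from h import *
t=cv2.imread("pics/top0.png");s=cv2.imread("pics/side0.png")
a=cv2.resize(t[155:215,255:405],None,fx=5,fy=5,interpolation=cv2.INTER_CUBIC)
b=cv2.resize(s[155:240,250:400],None,fx=3.4,fy=3.4,interpolation=cv2.INTER_CUBIC)
im=np.zeros((600,760,3),np.uint8);im[:300,:750]=a;im[305:305+289,:510]=b;cv2.imwrite("pics/crop1.png",im)
ct,cs=cam("top"),cam("side")
def blobs(im,lo,hi,roi):
    h=cv2.cvtColor(im,cv2.COLOR_BGR2HSV); m=cv2.inRange(h,lo,hi); z=np.zeros_like(m);x0,y0,x1,y1=roi;z[y0:y1,x0:x1]=m[y0:y1,x0:x1]
    n,_,st,ce=cv2.connectedComponentsWithStats(z)
    return [(st[i].tolist(),ce[i].round(1).tolist()) for i in range(1,n) if st[i][4]>8]
bt=blobs(t,(100,120,50),(130,255,255),(440,175,480,205));bs=blobs(s,(100,120,40),(130,255,255),(355,125,390,150))
print("blue",bt,bs)
print(onz(ct,bt[0][1],.07+.014), tri([(ct,bt[0][1]),(cs,bs[0][1])]))
print("red top",blobs(t,(0,170,80),(6,255,255),(255,150,400,215)))
print("red side",blobs(s,(0,170,80),(6,255,255),(250,150,380,240)))
h=cv2.cvtColor(t,cv2.COLOR_BGR2HSV)
print("open approx",onz(ct,(298,174),.1),"valve",onz(ct,(368,183),.076))
```

```text
blue [([454, 186, 11, 9, 72], [459.7, 189.8])] [([367, 133, 7, 11, 61], [369.8, 137.9])]
[ 0.55369339 -0.31205073  0.084     ] [ 0.55600316 -0.31835867  0.06379575]
red top [([273, 165, 9, 9, 61], [276.5, 169.0]), ([365, 186, 7, 21, 147], [368.0, 196.0])]
red side [([330, 168, 18, 9, 87], [338.7, 171.8]), ([266, 191, 10, 14, 81], [270.1, 196.6])]
open approx [0.60600204 0.11425454 0.1       ] valve [ 0.5801209  -0.07176428  0.076     ]
```

View pics/crop1.png

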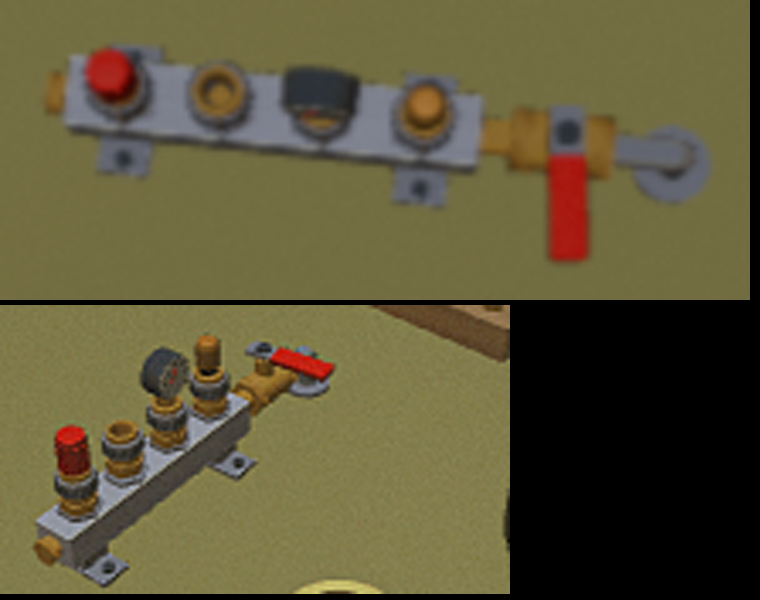

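The crop shows the manifold and its open outlet clearly: mouth centre near (299,172.6) in the top view, valve axis at (368.6,181.4), lever shut. Next I work out the shift to a viewing pose over the rack.

```bash
cat >> h.py <<'E'
def plan(p,yaw):
    s=arm.sense(); Rt=R.from_quat(s["tcp_rot"]); d=Rt.inv().apply(np.array(p)-s["tcp_pos"])*1000
    x=Rt.as_matrix()[:,0]; y0=np.degrees(np.arctan2(x[1],x[0])); dz=-((yaw-y0+180)%360-180)
    print("tool shift mm",d.round(1),"turn tool z deg",round(dz,1),"yaw now",round(y0,2),"t",s["time_s"])
E
python3 - <<'E'
from h import *
c=cam("wrist");print(c[2][2].round(3)); ct,cs=cam("top"),cam("side")
for n,z,u in(("mouth",.1,(299,172.6)),("valve",.076,(368.6,181.4)),("lever tip",.08,(368.5,206.5)),("red",.148,(276.5,169)),("sil",.145,(340.5,175.5)),("pot",.09,(444,130)),("rackA",.04,(459.5,181)),("rackB",.04,(452.5,241))): print(n,onz(ct,u,z).round(4))
plan((.49,-.31,.2),-7)
E
```

```text
[-0.268 -0.111 -0.957]
mouth [0.6097 0.1115 0.1   ]
valve [ 0.5844 -0.0735  0.076 ]
lever tip [ 0.5164 -0.0703  0.08  ]
red [0.6122 0.1654 0.148 ]
sil [0.5913 0.0037 0.145 ]
pot [ 0.715  -0.2779  0.09  ]
rackA [ 0.5835 -0.3265  0.04  ]
rackB [ 0.4196 -0.298   0.04  ]
tool shift mm [332.6 -74.8   1.8] turn tool z deg 29.7 yaw now 22.68 t 0.15
```

```bash
python3 -m jog '[[[40,-9,0,0,0,4],[86,-19,0,0,0,9],[133,-30,0,0,0,14],[180,-41,0,0,0,19],[227,-51,0,0,0,24],[273,-62,0,0,0,28],[315,-71,1,0,0,30],[333,-75,2,0,0,30],[333,-75,2,0,0,30],[333,-75,2,0,0,30]]]' 0.7
python3 - <<'E'
from h import *
s=arm.sense();c=cam("wrist");im=arm.grab_frame("wrist");cv2.imwrite("pics/w1.png",im)
h=cv2.cvtColor(im,cv2.COLOR_BGR2HSV);m=cv2.inRange(h,(100,120,50),(130,255,255))
n,_,st,ce=cv2.connectedComponentsWithStats(m)
print([(st[i].tolist(),ce[i].round(1).tolist(),onz(c,ce[i],.084).round(4)) for i in range(1,n) if st[i][4]>60])
print(s["tcp_pos"],s["joint_pos"])
E
```

```text
time_s: 1.15
tcp_pos: [0.4901, -0.3099, 0.1999]
tcp_rot: [0.998, -0.064, -0.0, -0.0]
ft_force: [0.3, -0.6, -0.3]
opening: 0.0616
gripper_force: 0.0
[([296, 81, 32, 33, 688], [311.1, 97.6], array([ 0.5542, -0.3142,  0.084 ]))]
[ 0.49006013 -0.30993354  0.19985507] [-7.67814577e-01  4.35401660e-01  1.21497098e+00 -3.39924819e-04
  1.49193279e+00  9.30209613e-01]
```

View pics/w1.png

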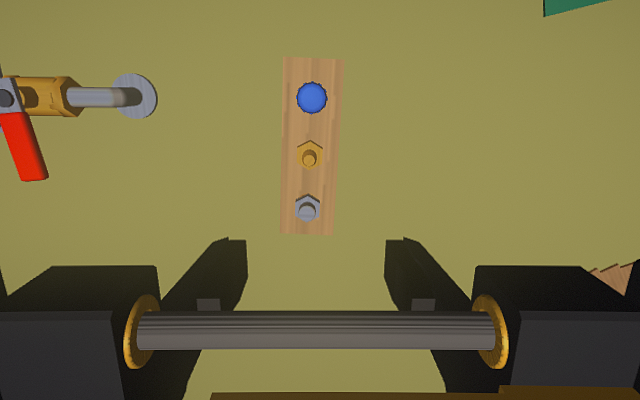

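The wrist view shows the blue head at (311,98), with the brass tail at (309,157) and the nipple at (307,208) behind it. The rack lies along the tool's x. The position (0.554,-0.314) agrees with the top view.

```bash
python3 -m jog '[[[40,-2,0,0,0,1],[64,-4,25,0,0,2],[64,-4,60,0,0,2],[64,-4,90,0,0,2],[64,-4,115,0,0,2],[64,-4,133,0,0,2],[64,-4,142,0,0,2],[64,-4,145,0,0,2],[64,-4,145,0,0,2]]]' 0.7 && python3 -m jog '[[[0,0,0,0,0,0],[0,0,0,0,0,0],[0,0,0,0,0,0],[0,0,0,0,0,0],[0,0,0,0,0,0],[0,0,0,0,0,0]]]' 0 25
```

```text
time_s: 2.1
tcp_pos: [0.5542, -0.3147, 0.0556]
tcp_rot: [0.997, -0.082, 0.0, 0.0]
ft_force: [0.1, -0.7, -0.3]
opening: 0.0618
gripper_force: 0.0
time_s: 2.7
tcp_pos: [0.5544, -0.314, 0.0552]
tcp_rot: [0.997, -0.081, 0.0, 0.0]
ft_force: [0.2, 0.1, -0.9]
opening: 0.016
gripper_force: 0.0
```

```bash
python3 -m jog '[[[0,0,0,0,0,0],[0,0,0,0,0,0]]]'
python3 - <<'E'
from h import *
cv2.imwrite("pics/w2.png",arm.grab_frame("wrist"))
E
```

```text
time_s: 2.9
tcp_pos: [0.5544, -0.3141, 0.0551]
tcp_rot: [0.997, -0.081, 0.0, -0.0]
ft_force: [-0.4, -0.0, -0.5]
opening: 0.0009
gripper_force: 0.0
```

View pics/w2.png

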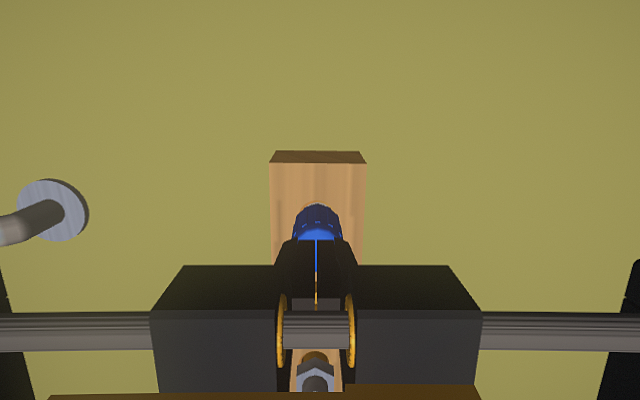

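The fingers closed just on the robot's side of the head, which is visible beyond them at about (317,222), so the grasp missed. I measure how far off it was.

Run:
```python
from h import *
c=cam("wrist"); s=arm.sense(); print(s["tcp_pos"],s["tcp_rot"]); print("cam",-c[2].T@c[3],c[2][2])
print("proj tcp",proj(c,s["tcp_pos"]))
for r in(204,226,233):
  for z in (.05,.084): print(r,z,onz(c,(318,r),z).round(4))
print("rack far edge top",onz(c,(318,163),.04).round(4),"bottom",onz(c,(318,151),.0).round(4))
print("expected head top centre",proj(c,[.5544,-.3141,.084]))
im=arm.grab_frame("top");cv2.imwrite("pics/t2.png",im)
```

```text
[ 0.5543494  -0.31403064  0.05510177] [ 9.96693361e-01 -8.12547807e-02 -5.41835195e-05 -3.67731110e-05]
cam [ 0.62848069 -0.32565277  0.23793906] [-0.28641001  0.04641838 -0.95698205]
proj tcp [[316.27340481 227.16422966]]
204 0.05 [ 0.5657 -0.3169  0.05  ]
204 0.084 [ 0.577  -0.3185  0.084 ]
226 0.05 [ 0.5528 -0.3148  0.05  ]
226 0.084 [ 0.5665 -0.3167  0.084 ]
233 0.05 [ 0.5486 -0.3141  0.05  ]
233 0.084 [ 0.5631 -0.3162  0.084 ]
rack far edge top [ 0.5862 -0.3203  0.04  ] bottom [ 0.5858 -0.3205  0.    ]
expected head top centre [[316.57597489 250.54797123]]
```

Run:
```python
from h import *
cs=cam("side"); im=arm.grab_frame("side"); s=arm.sense(); p=s["tcp_pos"]
uv=proj(cs,[p,p+[0,0,.03],[.5535,-.314,.084],[.5535,-.314,.04]]);print(uv)
u,v=uv[0].astype(int); x0,y0=u-50,v-60
a=cv2.resize(im[y0:y0+100,x0:x0+100],None,fx=6,fy=6,interpolation=cv2.INTER_CUBIC)
for q,col in zip(uv,((0,0,255),(0,255,255),(0,255,0),(255,0,255))): cv2.circle(a,tuple(((q-[x0,y0]+.5)*6).astype(int)),4,col,1)
cv2.imwrite("pics/s2.png",a)
```

```text
[[369.48550405 140.72674848]
 [370.00461472 133.1873462 ]
 [370.20426284 133.5358761 ]
 [369.44379096 144.51280324]]
```

View pics/s2.png

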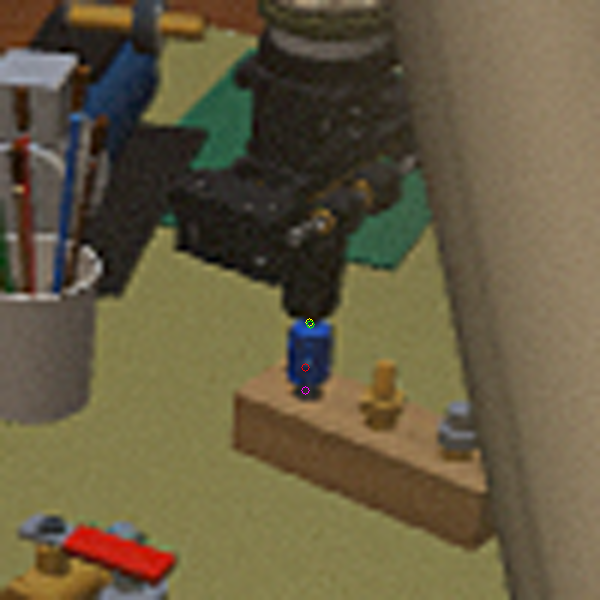

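The side view shows the fingertips just above the head. The real finger end sits about 35 mm above the reported TCP, and three views agree on that. The lateral aim was right. I open, go about 20 mm lower and grip again; a fairly high grip keeps the gripper's body clear of the neighbouring fittings later.

```bash
python3 -m jog '[[[0,0,0,0,0,0],[0,0,0,0,0,0],[0,0,0,0,0,0],[0,0,0,0,0,0],[0,0,0,0,0,0],[0,0,0,0,0,0],[0,0,5,0,0,0],[0,0,11,0,0,0],[0,0,17,0,0,0],[0,0,21,0,0,0]]]' 0.5 && python3 -m jog '[[[0,0,0,0,0,0],[0,0,0,0,0,0],[0,0,0,0,0,0],[0,0,0,0,0,0],[0,0,0,0,0,0],[0,0,0,0,0,0]]]' 0 30
```

```text
time_s: 4.05
tcp_pos: [0.5541, -0.3139, 0.0332]
tcp_rot: [0.997, -0.081, -0.0, -0.0]
ft_force: [-0.1, 0.1, 0.3]
opening: 0.0438
gripper_force: 0.0
time_s: 4.65
tcp_pos: [0.5544, -0.3141, 0.0343]
tcp_rot: [0.997, -0.081, 0.0, 0.0]
ft_force: [0.3, 0.4, -0.1]
opening: 0.0235
gripper_force: 30.0
```

Gripped: 23.5 mm opening at 30 N. I lift straight up, then carry the plug to a viewing pose just short of the open outlet.

```bash
python3 -m jog '[[[0,0,-5,0,0,0],[0,0,-15,0,0,0],[0,0,-30,0,0,0],[0,0,-55,0,0,0],[0,0,-85,0,0,0],[0,0,-115,0,0,0],[0,0,-135,0,0,0],[0,0,-146,0,0,0],[0,0,-146,0,0,0]]]' - 45 && python3 -m jog '[[[0,-15,0,0,0,-4],[0,-45,0,0,0,-12],[-2,-85,0,0,0,-20],[-4,-130,0,0,0,-28],[-6,-175,0,0,0,-36],[-8,-220,0,0,0,-44],[-10,-265,0,0,0,-52],[-12,-305,0,0,0,-60],[-13,-335,0,0,0,-68],[-13,-355,0,0,0,-76]]]' && python3 -m jog '[[[-18,-9,0,0,0,-8],[-24,-1,0,0,0,-14.5],[-24,-1,0,0,0,-15.5],[-24,-1,0,0,0,-15.5]]]'
python3 - <<'E'
from h import *
plan((.603,.062,.18),82.2)
c=cam("wrist");im=arm.grab_frame("wrist");cv2.imwrite("pics/w3.png",im);print("exp mouth",proj(c,[[.6097,.1115,.1]]))
E
```

```text
time_s: 5.55
tcp_pos: [0.5547, -0.3144, 0.1819]
tcp_rot: [0.997, -0.081, 0.001, 0.001]
ft_force: [-0.3, -1.1, -0.2]
opening: 0.0234
gripper_force: 45.0
time_s: 6.55
tcp_pos: [0.5984, 0.0407, 0.1788]
tcp_rot: [0.833, 0.553, -0.001, -0.001]
ft_force: [1.0, 0.4, -0.1]
opening: 0.0236
gripper_force: 45.0
time_s: 6.95
tcp_pos: [0.5884, 0.0168, 0.1793]
tcp_rot: [0.755, 0.656, -0.0, -0.001]
ft_force: [-0.3, 0.1, -0.1]
opening: 0.0237
gripper_force: 45.0
tool shift mm [46.8  8.2 -0.7] turn tool z deg -0.2 yaw now 82.03 t 6.95
exp mouth [[327.41859051  50.11706025]]
```

View pics/w3.png

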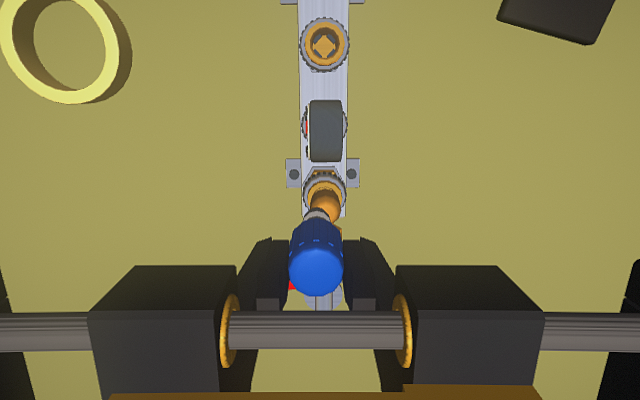

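The wrist view shows the bar running straight up the picture: the open outlet with its funnel at (324,43), the gauge at (325,130), the silencer at (323,195), and the plug held upright in the fingers. I move closer and measure the outlet's ring.

```bash
python3 -m jog '[[[15,2,0,0,0,0],[35,6,0,0,0,0],[47,8,0,0,0,0],[47,8,0,0,0,0],[47,8,0,0,0,0]]]'
python3 - <<'E'
from h import *
c=cam("wrist");im=arm.grab_frame("wrist");cv2.imwrite("pics/w4.png",im);s=arm.sense();print(s["tcp_pos"])
e=proj(c,[[.6097,.1115,.1]])[0];print("exp",e)
x0,y0=(e-45).astype(int);y0=max(y0,0)
roi=im[y0:y0+90,x0:x0+90]
h=cv2.cvtColor(roi,cv2.COLOR_BGR2HSV);m=cv2.inRange(h,(8,130,60),(22,255,255))
cs,_=cv2.findContours(m,cv2.RETR_EXTERNAL,cv2.CHAIN_APPROX_NONE)
k=max(cs,key=cv2.contourArea);el=cv2.fitEllipse(cv2.convexHull(k));u=np.array(el[0])+[x0,y0];print(el[1],u)
for z in(.096,.1,.104):print(z,onz(c,u,z).round(4))
t=arm.grab_frame("top");cv2.imwrite("pics/t4.png",t)
a=cv2.resize(roi,(540,540),interpolation=cv2.INTER_CUBIC);a2=cv2.cvtColor(cv2.resize(m,(250,250)),cv2.COLOR_GRAY2BGR)
o=np.zeros((540,800,3),np.uint8);o[:,:540]=a;o[:250,545:795]=a2
q=((u-[x0,y0]+.5)*6).astype(int);cv2.circle(o,tuple(q),3,(255,0,255),-1);cv2.imwrite("pics/c4.png",o)
E
```

```text
time_s: 7.5
tcp_pos: [0.6029, 0.0625, 0.18]
tcp_rot: [0.754, 0.657, -0.0, -0.0]
ft_force: [0.3, -0.1, -0.0]
opening: 0.0236
gripper_force: 45.0
[0.60283363 0.06205197 0.1800765 ]
exp [315.63884518 121.10287721]
(37.063629150390625, 38.1107177734375) [312.54793549 115.07230377]
0.096 [0.608  0.1157 0.096 ]
0.1 [0.6081 0.116  0.1   ]
0.104 [0.6082 0.1163 0.104 ]
```

View pics/c4.png

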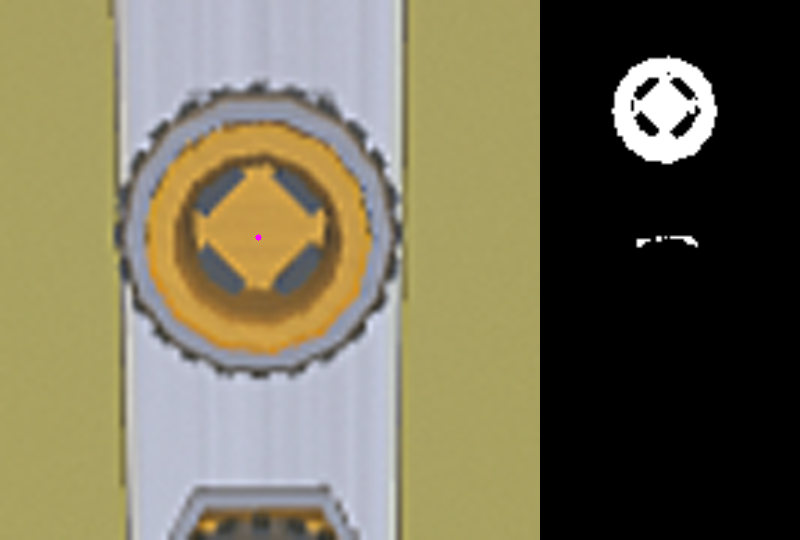

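The crop shows the outlet's brass ring, with the funnel and four catches, centred at picture pixel (312.5,115). From the wrist camera that is (0.608,0.116), about 4 mm from the top camera's value. I hover the nose just above the mouth and compare the two directly.

```bash
python3 -m jog '[[[15,-1,0,0,0,0],[38,-2,0,0,0,0],[54,-2,0,0,0,0],[54,-2,10,0,0,0],[54,-2,25,0,0,0],[54,-2,38,0,0,0],[54,-2,46,0,0,0],[54,-2,48,0,0,0],[54,-2,48,0,0,0]]]'
python3 - <<'E'
from h import *
c=cam("wrist");w=arm.grab_frame("wrist");s=arm.sense();print(s["tcp_pos"])
cs=cam("side");sd=arm.grab_frame("side");p=s["tcp_pos"]
cv2.imwrite("pics/w5.png",w);cv2.imwrite("pics/s5.png",sd)
n=p-[0,0,.0203]; print("nose exp wrist",proj(c,n),"side",proj(cs,n), "headtop", proj(c,n+[0,0,.07]),proj(cs,n+[0,0,.07]))
print("mouth exp",proj(c,[[.6081,.116,.1]]),proj(cs,[[.6081,.116,.1]]))
u,v=proj(cs,n)[0].astype(int)
a=cv2.resize(w[160:310,240:390],(450,450),interpolation=cv2.INTER_CUBIC);b=cv2.resize(sd[v-40:v+30,u-30:u+20],(340,476),interpolation=cv2.INTER_CUBIC)
o=np.zeros((480,800,3),np.uint8);o[:450,:450]=a;o[:476,455:795]=b;cv2.imwrite("pics/c5.png",o);print(u-30,v-40)
E
```

```text
time_s: 8.5
tcp_pos: [0.6084, 0.1157, 0.132]
tcp_rot: [0.754, 0.657, -0.0, -0.0]
ft_force: [-0.5, 0.3, -1.9]
opening: 0.0237
gripper_force: 45.0
[0.60854574 0.11574545 0.1325032 ]
nose exp wrist [[315.71662081 214.9200005 ]] side [[284.52041792 188.04273995]] headtop [[315.72918379 274.19452712]] [[282.42602837 166.97195206]]
mouth exp [[314.96099993 207.884962  ]] [[284.94613597 191.63657062]]
254 148
```

View pics/c5.png

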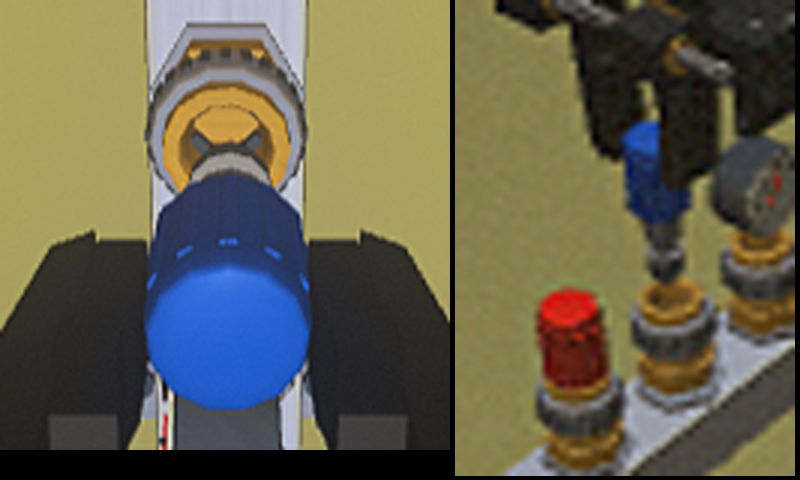

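The close view shows the nose at about (317,212), over the funnel centred at about (317,210). The side view also has it above the mouth to within about 1 mm, with the plug upright. I lower it slowly and watch the force.

```bash
python3 -m jog '[[[0,0,1.5,0,0,0],[0,0,3,0,0,0],[0,0,4.5,0,0,0],[0,0,6,0,0,0],[0,0,7.5,0,0,0],[0,0,9,0,0,0],[0,0,10.5,0,0,0],[0,0,12,0,0,0],[0,0,13,0,0,0],[0,0,13,0,0,0]]]'
```

```text
time_s: 9.6
tcp_pos: [0.6083, 0.1159, 0.119]
tcp_rot: [0.754, 0.657, -0.0, -0.0]
ft_force: [0.8, 1.2, -0.2]
opening: 0.0239
gripper_force: 45.0
```

```bash
python3 -m jog '[[[0,0,1.2,0,0,0],[0,0,2.4,0,0,0],[0,0,3.6,0,0,0],[0,0,4.8,0,0,0],[0,0,6,0,0,0],[0,0,7,0,0,0],[0,0,7,0,0,0]]]'
```

```text
time_s: 10.3
tcp_pos: [0.6082, 0.116, 0.112]
tcp_rot: [0.754, 0.657, -0.0, -0.0]
ft_force: [1.0, 0.0, -1.2]
opening: 0.0237
gripper_force: 45.0
```

```bash
python3 -m jog '[[[0,0,1.2,0,0,0],[0,0,2.4,0,0,0],[0,0,3.6,0,0,0],[0,0,4.8,0,0,0],[0,0,6,0,0,0],[0,0,7,0,0,0]]]'; python3 -m jog '[[[0,0,1.2,0,0,0],[0,0,2.4,0,0,0],[0,0,3.6,0,0,0],[0,0,4.8,0,0,0]]]'
```

```text
time_s: 10.9
tcp_pos: [0.6081, 0.116, 0.1051]
tcp_rot: [0.754, 0.657, -0.0, -0.0]
ft_force: [-0.9, 0.3, 1.5]
opening: 0.0238
gripper_force: 45.0
time_s: 11.3
tcp_pos: [0.6083, 0.116, 0.1006]
tcp_rot: [0.754, 0.657, 0.0, 0.0]
ft_force: [-2.5, 0.3, 4.9]
opening: 0.0235
gripper_force: 45.0
```

```bash
for i in 1; do python3 -m jog '[[[0,0,1.2,0,0,0],[0,0,2.4,0,0,0],[0,0,3.6,0,0,0],[0,0,4.8,0,0,0]]]'; done; python3 -m jog '[[[0,0,1.2,0,0,0],[0,0,2.4,0,0,0],[0,0,3.6,0,0,0]]]'
```

```text
time_s: 11.7
tcp_pos: [0.6081, 0.116, 0.0951]
tcp_rot: [0.754, 0.657, -0.0, -0.0]
ft_force: [-2.7, -0.6, 0.2]
opening: 0.0235
gripper_force: 45.0
time_s: 12.0
tcp_pos: [0.6082, 0.116, 0.0916]
tcp_rot: [0.754, 0.657, -0.0, -0.0]
ft_force: [-2.0, 0.1, -0.0]
opening: 0.0236
gripper_force: 45.0
```

```bash
python3 -m jog '[[[0,0,1,0,0,0],[0,0,2,0,0,0],[0,0,3,0,0,0]]]'; python3 -m jog '[[[0,0,0.7,0,0,0],[0,0,1.4,0,0,0],[0,0,1.4,0,0,0]]]'
```

```text
time_s: 12.3
tcp_pos: [0.6085, 0.1159, 0.0889]
tcp_rot: [0.754, 0.657, 0.0, 0.0]
ft_force: [-1.7, -0.0, 0.4]
opening: 0.0239
gripper_force: 45.0
time_s: 12.6
tcp_pos: [0.6085, 0.1159, 0.0875]
tcp_rot: [0.754, 0.657, 0.0, 0.0]
ft_force: [-0.9, 0.4, -0.6]
opening: 0.0234
gripper_force: 45.0
```

```bash
python3 -m jog '[[[0,0,0.7,0,0,0],[0,0,1.4,0,0,0],[0,0,1.4,0,0,0]]]'; python3 -m jog '[[[0,0,0.6,0,0,0],[0,0,1.2,0,0,0],[0,0,1.2,0,0,0]]]'
```

```text
time_s: 12.9
tcp_pos: [0.6086, 0.1159, 0.0872]
tcp_rot: [0.754, 0.657, 0.001, 0.001]
ft_force: [-2.6, 0.6, 5.4]
opening: 0.0236
gripper_force: 45.0
time_s: 13.2
tcp_pos: [0.6088, 0.116, 0.0871]
tcp_rot: [0.754, 0.657, 0.001, 0.001]
ft_force: [-5.1, 0.6, 14.3]
opening: 0.0237
gripper_force: 45.0
```

Hard stop at 14 N, with the nose 36 mm down as expected. I hold it there briefly, then ease off and tug upwards gradually.

```bash
python3 -m jog '[[[0,0,0,0,0,0],[0,0,0,0,0,0],[0,0,-1,0,0,0],[0,0,-2,0,0,0],[0,0,-2,0,0,0],[0,0,-2,0,0,0]]]'; python3 -m jog '[[[0,0,-0.7,0,0,0],[0,0,-1.4,0,0,0],[0,0,-2.1,0,0,0],[0,0,-2.8,0,0,0],[0,0,-2.8,0,0,0]]]'
```

```text
time_s: 13.8
tcp_pos: [0.6085, 0.116, 0.0872]
tcp_rot: [0.754, 0.657, 0.0, 0.0]
ft_force: [-1.4, 0.0, 4.9]
opening: 0.0239
gripper_force: 45.0
time_s: 14.3
tcp_pos: [0.6082, 0.1159, 0.0894]
tcp_rot: [0.754, 0.657, -0.0, -0.0]
ft_force: [0.5, 1.0, -2.7]
opening: 0.0236
gripper_force: 45.0
```

Now at the catches (2.2 mm up). I add pull in small steps.

```bash
python3 -m jog '[[[0,0,-0.4,0,0,0],[0,0,-0.8,0,0,0],[0,0,-0.8,0,0,0]]]'; python3 -m jog '[[[0,0,-0.4,0,0,0],[0,0,-0.8,0,0,0],[0,0,-0.8,0,0,0]]]'
```

```text
time_s: 14.6
tcp_pos: [0.608, 0.1159, 0.0895]
tcp_rot: [0.754, 0.657, -0.001, -0.0]
ft_force: [2.2, 0.1, -12.4]
opening: 0.0233
gripper_force: 45.0
time_s: 14.9
tcp_pos: [0.6077, 0.1159, 0.0898]
tcp_rot: [0.754, 0.657, -0.001, -0.001]
ft_force: [5.0, -0.2, -25.6]
opening: 0.0236
gripper_force: 44.9
```

25 N is more than needed, so I ease back to about 12 N, hold, then settle to zero and release.

```bash
python3 -m jog '[[[0,0,0.9,0,0,0],[0,0,0.9,0,0,0],[0,0,0.9,0,0,0],[0,0,0.9,0,0,0]]]'; python3 -m jog '[[[0,0,0.8,0,0,0],[0,0,1.6,0,0,0],[0,0,2.3,0,0,0],[0,0,2.3,0,0,0]]]'
```

```text
time_s: 15.3
tcp_pos: [0.6079, 0.1159, 0.0898]
tcp_rot: [0.754, 0.657, -0.001, -0.0]
ft_force: [3.2, -1.1, -25.2]
opening: 0.0241
gripper_force: 44.9
time_s: 15.7
tcp_pos: [0.6085, 0.116, 0.0895]
tcp_rot: [0.754, 0.657, 0.001, 0.0]
ft_force: [-1.9, -0.7, -6.6]
opening: 0.0235
gripper_force: 45.0
```

```bash
python3 -m jog '[[[0,0,0.5,0,0,0],[0,0,1,0,0,0],[0,0,1,0,0,0],[0,0,1,0,0,0]]]'
```

```text
time_s: 16.1
tcp_pos: [0.6087, 0.116, 0.0879]
tcp_rot: [0.754, 0.657, 0.001, 0.0]
ft_force: [-1.6, -0.1, 0.8]
opening: 0.0237
gripper_force: 45.0
```

Unloaded. Open and lift straight up.

```bash
python3 -m jog '[[[0,0,0,0,0,0],[0,0,0,0,0,0],[0,0,0,0,0,0],[0,0,0,0,0,0],[0,0,-2,0,0,0],[0,0,-8,0,0,0],[0,0,-25,0,0,0],[0,0,-50,0,0,0],[0,0,-80,0,0,0],[0,0,-95,0,0,0]]]' 0.6
python3 - <<'E'
from h import *
s=arm.sense();print(s["tcp_pos"],s["opening"],s["joint_pos"].round(2))
c=cam("wrist");im=arm.grab_frame("wrist");cv2.imwrite("pics/w6.png",im)
sd=arm.grab_frame("side")
ct=cam("top");
b=cv2.resize(sd[150:230,250:350],(500,400),interpolation=cv2.INTER_CUBIC)
a=cv2.resize(im,(300,188));o=np.zeros((400,800,3),np.uint8);o[:,:500]=b;o[:188,500:]=a;cv2.imwrite("pics/c6.png",o)
h=cv2.cvtColor(im,cv2.COLOR_BGR2HSV);m=cv2.inRange(h,(100,120,50),(130,255,255));n,_,st,ce=cv2.connectedComponentsWithStats(m)
for i in range(1,n):
    if st[i][4]>100: print(st[i],ce[i],onz(c,ce[i],.137))
E
```

```text
time_s: 17.1
tcp_pos: [0.6091, 0.116, 0.1854]
tcp_rot: [0.754, 0.657, 0.002, 0.001]
ft_force: [0.6, -0.2, -0.4]
opening: 0.0526
gripper_force: 0.0
[0.60905583 0.11598656 0.18540806] 0.05262644626274263 [-0.    0.51  1.12  0.    1.5   0.13]
[296 182  38  34 907] [314.82690187 198.74310915] [0.60902444 0.11711593 0.137     ]
```

View pics/c6.png

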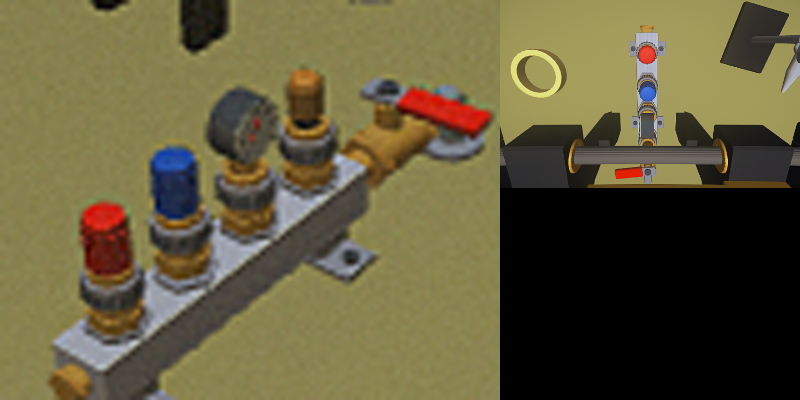

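The side view shows the blue plug seated with its head on the mouth, released, sleeve up, and the lever still across the pipe. With the fingers shut, I go to the lever's manifold side, turned 45° so the gripper's body clears the silencer.

```bash
python3 -m jog '[[[-10,-4,0,0,0,5],[-35,-13,0,0,0,13],[-70,-25,0,0,0,21],[-105,-38,0,0,0,29],[-135,-48,0,0,0,37],[-146,-52,0,0,0,44],[-146,-52,0,0,0,45],[-146,-52,0,0,0,45]]]' 0
python3 - <<'E'
from h import *
ex=np.array([.991,-.136]);ey=np.array([.136,.991]);V=np.array([.583,-.0698])
c=cam("wrist");im=arm.grab_frame("wrist");cv2.imwrite("pics/w7.png",im);s=arm.sense();print(s["tcp_pos"],s["joint_pos"].round(2))
h=cv2.cvtColor(im,cv2.COLOR_BGR2HSV);m=cv2.inRange(h,(0,170,80),(6,255,255));n,_,st,ce=cv2.connectedComponentsWithStats(m)
for i in range(1,n):
    if st[i][4]>200: print("red",st[i],onz(c,ce[i],.0805))
ct=cam("top");t=arm.grab_frame("top");cv2.imwrite("pics/t7.png",t)
print("exp grip",V-.04*ex)
p=V-.052*ex+.041*ey;plan((*p,.031),37.2)
E
```

```text
time_s: 18.0
tcp_pos: [0.5369, -0.0213, 0.1816]
tcp_rot: [0.947, 0.32, -0.0, -0.0]
ft_force: [-0.2, -0.7, 0.4]
opening: 0.0005
gripper_force: 0.0
[ 0.53707974 -0.02098382  0.181716  ] [-0.26  0.37  1.37  0.    1.4   0.66]
red [ 336  175   61   62 1594] [ 0.54475708 -0.06781709  0.0805    ]
exp grip [ 0.54336 -0.06436]
tool shift mm [ -0.8   1.  150.8] turn tool z deg 0.2 yaw now 37.37 t 18.1
```

View pics/w7.png

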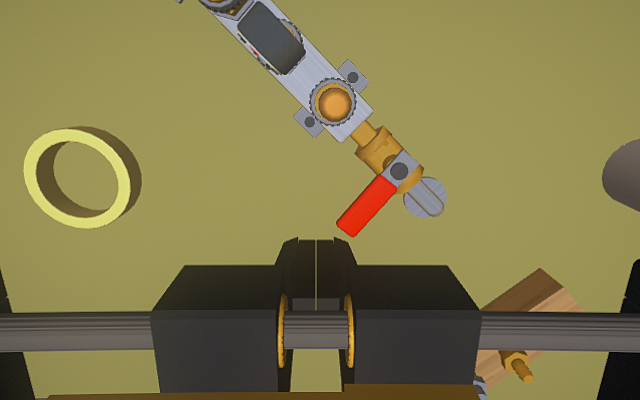

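The wrist view shows the red lever from (345,228) to (390,185), hub at (399,171). Its position matches the estimate to about 3 mm, and the fingers are on its manifold side. I descend and start pushing along the arc.

```bash
python3 -m jog '[[[0,0,20,0,0,0],[0,1,55,0,0,0],[0,1,90,0,0,0],[0,1,120,0,0,0],[0,1,140,0,0,0],[0,1,148,0,0,0],[0,1,151,0,0,0],[0,1,151,0,0,0]]]'
python3 - <<'E'
import numpy as np
a0=np.array([-52,41.]);
for th in np.arange(0,1.75,.1):
    a=np.radians(150.9)+th; d=59.5*np.array([np.cos(a),np.sin(a)])-a0
    print(round(th,1),((d[0]+d[1])*.7071).round(1),((d[0]-d[1])*.7071).round(1))
E
```

```text
time_s: 18.9
tcp_pos: [0.538, -0.0222, 0.0316]
tcp_rot: [0.948, 0.319, 0.0, 0.0]
ft_force: [-0.1, 0.2, 1.0]
opening: 0.0007
gripper_force: 0.0
0.0 -8.5 8.5
0.1 -14.2 10.5
0.2 -19.6 12.9
0.3 -24.7 15.9
0.4 -29.5 19.4
0.5 -34.0 23.4
0.6 -38.0 27.7
0.7 -41.6 32.5
0.8 -44.6 37.6
0.9 -47.2 43.0
1.0 -49.2 48.6
1.1 -50.6 54.3
1.2 -51.5 60.2
1.3 -51.7 66.2
1.4 -51.4 72.1
1.5 -50.5 78.0
1.6 -48.9 83.7
1.7 -46.9 89.3
```

```bash
python3 -m jog '[[[-4,4,0,0,0,0],[-8.5,8.5,0,0,0,0],[-14.2,10.5,0,0,0,0],[-19.6,12.9,0,0,0,0],[-24.7,15.9,0,0,0,0],[-29.5,19.4,0,0,0,0],[-29.5,19.4,0,0,0,0]]]'
python3 - <<'E'
from h import *
c=cam("wrist");im=arm.grab_frame("wrist");h=cv2.cvtColor(im,cv2.COLOR_BGR2HSV);m=cv2.inRange(h,(0,170,60),(6,255,255));n,_,st,ce=cv2.connectedComponentsWithStats(m)
V=np.array([.583,-.0698])
for i in range(1,n):
    if st[i][4]>100:
        q=onz(c,ce[i],.0805)[:2]-V;print(st[i],q,"ang",np.degrees(np.arctan2(q[1],q[0]))%360-172.2)
E
```

```text
time_s: 19.6
tcp_pos: [0.5255, -0.0562, 0.0313]
tcp_rot: [0.948, 0.318, 0.0, -0.0]
ft_force: [0.2, 1.3, 1.0]
opening: 0.0005
gripper_force: 0.7
[ 361  199   80   67 3296] [-0.02356848 -0.00384378] ang 17.06280203923697
```

The lever follows (about 17°). Continue along the arc.

```bash
python3 -m jog '[[[-4.5,4,0,0,0,0],[-8.5,8.3,0,0,0,0],[-12.1,13.1,0,0,0,0],[-15.1,18.2,0,0,0,0],[-17.7,23.6,0,0,0,0],[-19.7,29.2,0,0,0,0],[-21.1,34.9,0,0,0,0],[-22,40.8,0,0,0,0],[-22.2,46.8,0,0,0,0],[-22.2,46.8,0,0,0,0]]]'; python3 -m jog '[[[0.3,3,0,0,0,0],[0.5,6,0,0,0,0],[1,9,0,0,0,0],[1.5,12,0,0,0,0],[1.5,12,0,0,0,0]]]'
python3 - <<'E'
from h import *
c=cam("wrist");im=arm.grab_frame("wrist");cv2.imwrite("pics/w8.png",im);h=cv2.cvtColor(im,cv2.COLOR_BGR2HSV);m=cv2.inRange(h,(0,170,60),(6,255,255));n,_,st,ce=cv2.connectedComponentsWithStats(m)
V=np.array([.583,-.0698])
for i in range(1,n):
    if st[i][4]>100:
        q=onz(c,ce[i],.0805)[:2]-V;print(st[i],q,"ang",np.degrees(np.arctan2(q[1],q[0]))%360-172.2)
        r=cv2.minAreaRect(np.argwhere(cv2.erode(m,np.ones((3,3))))[:,::-1].astype(np.float32));bx=cv2.boxPoints(r);print([onz(c,b,.0805)[:2].round(4) for b in bx])
E
```

```text
time_s: 20.65
tcp_pos: [0.536, -0.1072, 0.0308]
tcp_rot: [0.948, 0.319, -0.001, -0.0]
ft_force: [-2.2, 1.1, -0.9]
opening: -0.0
gripper_force: 1.0
time_s: 21.15
tcp_pos: [0.5446, -0.1153, 0.031]
tcp_rot: [0.948, 0.319, -0.0, -0.0]
ft_force: [-2.6, 1.8, 0.3]
opening: 0.0006
gripper_force: 1.4
[ 286  139  124  127 7038] [-0.00718979 -0.0369656 ] ang 86.7934141262549
[array([ 0.5721, -0.0794]), array([ 0.5909, -0.0837]), array([ 0.5786, -0.1374]), array([ 0.5578, -0.1343])]
```

About 84–87° now; a few more millimetres bring it to its end.

```bash
python3 -m jog '[[[1,1.5,0,0,0,0],[2,3,0,0,0,0],[3,4.5,0,0,0,0],[3.5,5.5,0,0,0,0],[3.5,5.5,0,0,0,0]]]'
python3 - <<'E'
from h import *
c=cam("wrist");im=arm.grab_frame("wrist");h=cv2.cvtColor(im,cv2.COLOR_BGR2HSV);m=cv2.inRange(h,(0,170,60),(6,255,255))
r=cv2.minAreaRect(np.argwhere(cv2.erode(m,np.ones((3,3))))[:,::-1].astype(np.float32));print([onz(c,b,.0805)[:2].round(4) for b in cv2.boxPoints(r)])
E
```

```text
time_s: 21.7
tcp_pos: [0.55, -0.1171, 0.0309]
tcp_rot: [0.948, 0.319, -0.001, -0.001]
ft_force: [-6.7, 1.4, 0.4]
opening: 0.0001
gripper_force: 4.0
[array([ 0.5733, -0.0805]), array([ 0.5924, -0.0829]), array([ 0.5853, -0.1376]), array([ 0.5644, -0.1368])]
```

The lever is at about 89–90°, with the force rising at its stop. I back away, lift clear and check.

```bash
python3 -m jog '[[[-4,-4,0,0,0,0],[-10,-10,0,0,0,0],[-16,-16,0,0,0,0],[-16,-16,-20,0,0,0],[-16,-16,-55,0,0,0],[-16,-16,-95,0,0,0],[-16,-16,-120,0,0,0],[-16,-16,-130,0,0,0],[-16,-16,-130,0,0,0]]]'
python3 - <<'E'
from h import *
im=arm.grab_frame("wrist");sd=arm.grab_frame("side");t=arm.grab_frame("top")
o=np.zeros((560,800,3),np.uint8);o[:320,:400]=cv2.resize(sd[150:230,250:350],(400,320),interpolation=cv2.INTER_CUBIC)
o[:250,400:]=cv2.resize(im,(400,250));o[325:325+225,:]=cv2.resize(t[150:240,160:480],(800,225),interpolation=cv2.INTER_CUBIC);cv2.imwrite("pics/fin.png",o)
E
```

```text
time_s: 22.65
tcp_pos: [0.5286, -0.1144, 0.1619]
tcp_rot: [0.948, 0.319, 0.001, 0.001]
ft_force: [-0.5, 0.6, -0.3]
opening: 0.0004
gripper_force: 0.0
```

View pics/fin.png

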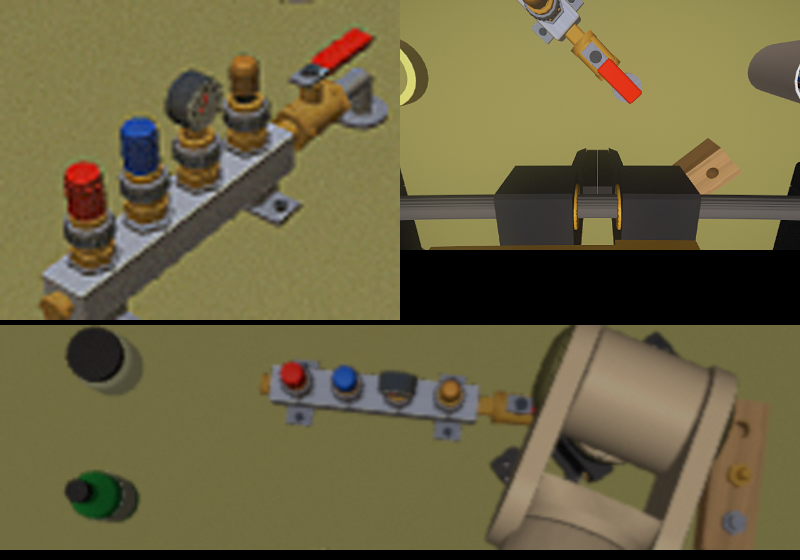

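The lever lies in line with the pipe, the plug is seated, and everything else stands as it was. I hand it in.

```bash
python3 -c "
from bench import arm
print(arm.job_done())"
```

```text
the job is handed in; nothing more can be done
None
```

I handed the job in at about 23 s: the blue plug was pushed home, locked, tug-tested and released, and the lever was swung to about 90° in line with the pipe. The tug peaked near 25 N, against the 10 N advised and the 30 N limit, and the verdict itself was not shown.

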